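# Put the bit case back in the tool tray and lift the tray out of its crate

## Task

Put the red driver-bit case back, lid up, in its cut-out in the foam of the yellow tool tray, so that it lies flat and fully home, and let go of it while the tray is still sitting in the crate. Then take the tray by its handle, lift it straight up out of the crate with its load, and finish holding it there, still and level, over the crate with its underside 5 to 10 cm above the crate's rim, so that I can take it from you: do not set it down or let go. Keep everything in the tray, never tip it, and leave the other things on the bench where they are.

Things in the scene. Friction and masses are not known exactly. Their poses are not given: they have to be found in the camera images.
- crate: Open grey tool crate, fixed on the bench, 224 x 408 mm outside (its x by y), rim 125 mm above the bench. Origin: centre of its underside; z up, y along its long side. Inner opening 212 x 396 mm: the tray has 4 mm of play all round. A ledge inside carries the tray, whose underside starts 91 mm above the bench.
- tray: Loose yellow tray, 204 x 388 mm (its x by y), walls 36 mm high, 0.3 to 0.42 kg empty, 0.72 to 0.96 kg full. Origin: centre of underside; z up, y along its long side. -y end: black foam flush with the walls, with the case's cut-out. Middle: sockets, 30 mm high, both sides of the handle. +y end: tape measure. Full, it balances only roughly about the handle: grip firmly (60 to 80 N), at the middle.
- handle (a point): Centre of the tray's black handle bar, 92 mm above the tray's underside, over its centre. The bar runs along the tray's y: 108 mm long, 18 mm wide, 22 mm high, top 103 mm above the tray's underside, on two posts 46 mm either side of its middle; the 80 mm between the posts is open below the bar. Axes as the tray's.
- pocket (a point): Centre of the blue floor of the black foam's cut-out, 131 mm from the tray's centre towards -y, 20 mm above its underside. 123 mm along the tray's x, 59 mm along its y, 16 mm deep, edges bevelled 3 mm: the case, long side along the tray's x (either way round), has 1.5 mm of play a side and, home, stands 18 mm out of the foam. Axes as the tray's.
- bit_case: Closed red plastic driver-bit case with a black band and a black panel on its lid, 120 x 56 x 34 mm (its own x, y, z), 0.18 to 0.29 kg, lying flat, lid up, on the bench to the right of the crate. Origin: centre of its underside; x along its long side, z up.
- tape_measure: Black and orange tape measure, 74 x 70 x 38 mm, 0.25 kg, lying loose in the bay at the tray's +y end (bay 196 x 116 mm, floor 4 mm above the tray's underside). Origin: centre of its underside. It stays in the tray.
- whetstone: Small two-coloured sharpening stone, 70 x 46 x 25 mm, on the bench near the bit case; leave it. Origin: centre of its underside.
- glue_bottle: White glue bottle with an orange cap, 56 mm across, 150 mm tall, standing on the bench near the bit case; leave it. Origin: centre of its underside.
- masking_tape: Roll of blue masking tape, 104 mm across, 24 mm high, lying flat on the bench to the left of the crate; leave it. Origin: centre of its underside.
Things that resemble listed ones, but are neither listed nor needed, are in the scene too. Of the things like the bit_case, leave any that is green; of the rest the larger one is meant.

How it is judged:
By the outcome, as a careful person would: the job done as asked, in the order asked, and still so for the second after the job is handed in, while the arm keeps its last pose, push and grip.
It also fails if it takes over 51 s, if anything falls off the work surface, if the arm or the gripper's body presses on something with over 40 N, if the wrist force passes 120 N, or if a joint passes its speed limit or range.

## Robot

A 7-joint arm with a two-finger parallel gripper is mounted at the origin on the work surface. World frame = base frame: x ahead of the robot, y to its left, z up, the work surface at z = 0. Lengths are in m, angles in rad, forces in N, time in s.
With the tool pointing down it reaches from about 0.4 to 0.85 m from the base axis. Payload 10.4 kg.
Tool frame: the origin (TCP) lies midway between the tips of the shut fingers; the grasp point (between the pads) lies 19 mm behind it; z points along the fingers, y is the line along which they close (so a half turn about z gives the same grasp; the last joint's range is limited). The gripper opens to 87 mm and grips with 3 to 60 N. Pads are 19 mm wide; open, the fingers measure 117 mm over their backs; the gripper's body (75 mm by 190 mm) begins 51 mm behind the grasp point.
Start: joints at [-0.023, 0.332, -0.065, 1.46, 0.022, 1.35, -0.088], TCP at [0.625, 0, 0.223] pointing down, gripper open.
Joint ranges: [-2.6, 2.6], [-0.5, 2.12], [-1.47, 1.34], [0.16, 2.42], [-1.27, 4.41], [0.06, 2.06], [-2.6, 2.6]. Speed limits (rad/s): [2.22, 2.22, 2.79, 2.79, 3.14, 3.14, 3.14].

## Interface

Orientations are given as a 3x3 rotation matrix whose columns are the frame's x, y, z axes.
In Python, from rig import robot, cams, ticket gives the robot as it stands. The module is installed in compiled form; this text tells all that it offers.
- The arm moves only by the shell command python3 -m jog 'ROWS' [OPENING]. ROWS is JSON, a list of rows, each a list of 2 entries, a list of its own where there are three numbers: the shift along the tool's x, y, z in m, then the turn, a rotation vector about the tool's x, y, z in degrees. In form: [[[x, y, z], [wx, wy, wz]], ...]. A call has 1 to 12 rows; each row is the pose to reach, as a shift and turn from the pose commanded when the call began, along the tool's axes at that moment; what a row does not reach only later rows make up. A row lasts 1/10 s, in which the tool goes at most 50 mm and 8.59 degrees, less where a joint would pass 70% of its speed; a pose out of reach is approached as far as the arm can. A call with a gripper value outside its range is refused whole. OPENING is the closure, from 0 (fully open) to 1 (shut), set as the call begins (- or left out, the last holds). The fingers move at their own pace and stop on an object; the grip force is fixed at half the most. Time passes only in rows, so rows that repeat a pose let the fingers close. It gives the time, the measured TCP pose, the force, the opening and the grip force at its end, in the units of the state.
- robot.sense(): the state, without advancing time (a new reading comes with each control period).
- cams.grab_frame(name): name is "scene" or "side" or "wrist"; returns (picture, depth): 480x640x3 uint8, red, green, blue; 480x640 float32, m along the optical axis (not along the pixel's ray), 0 where there is no reading.
- cams.camera_model(name): a dict with "mtx" (3x3 intrinsics, pixels), "dist" ([k1, k2, p1, p2, k3] as OpenCV has them; the pictures are not rectified), "R" (3x3) and "t" (3): a world point X has camera coordinates R X + t. Camera axes: x right, y down, z forward; pixel columns grow to the right and rows downward; lengths in m; the calibration is good to about 2 mm. A picture is of the moment at which its call begins: read the wrist's pose just before it. camera_model takes no time and is no camera call; for the wrist camera it gives the pose at the moment of the call.
- ticket.finish_job(): hands the job in; it is judged then, once.
The state is a dict: "t": time; "q": joint angles; "qd": joint speeds; "joint_efforts": joint torques, N m; "tool_pos": TCP position; "tcp_rot": TCP orientation; "contact_force": force on the tool from outside, world axes, zero at the start; "wrist_torque": the same for the moment, N m; "opening": finger opening in m; "finger_force": force on a finger pad.
Only numpy, scipy, OpenCV 4.12 (cv2) and the standard library are available. Lean on these libraries where they do the work, as an engineer would, in place of code of your own. Each camera call takes 0.05 s, during which the arm holds its last target. There are 200 camera calls.

## Working session

There is one attempt and no reset: what is moved stays moved. The work goes in short steps, Python scripts to look and compute and a shell command to move; the robot and the scene stay as the last step left them, time stands still between calls to the robot, and variables do not carry over. Pictures are saved under pics/ and viewed, at most 10 in all, crops included, and the job is handed in when it is done.

```bash
mkdir -p pics
cat > h.py <<'E'
import numpy as np, cv2
from rig import robot, cams, ticket
def grab(n):
    m=cams.camera_model(n); s=robot.sense(); p,d=cams.grab_frame(n); return p,d,m
def ray(m,uv):
    uv=np.array(uv,float).reshape(-1,1,2)
    n=cv2.undistortPoints(uv,np.array(m["mtx"]),np.array(m["dist"])).reshape(-1,2)
    R=np.array(m["R"]);t=np.array(m["t"])
    return -R.T@t, np.c_[n,np.ones(len(n))]@R
def plane(m,uv,z):
    c,d=ray(m,uv); return c+d*((z-c[2])/d[:,2])[:,None]
def cloud(m,d):
    v,u=np.mgrid[:480,:640]
    c,r=ray(m,np.c_[u.ravel(),v.ravel()])
    P=(c+r*d.ravel()[:,None]).reshape(480,640,3); P[d<=0]=np.nan; return P
def save(n,p): cv2.imwrite("pics/"+n,cv2.cvtColor(p,cv2.COLOR_RGB2BGR))
E
python3 - <<'E'
from h import *
for n in ("scene","side","wrist"):
    p,d,m=grab(n); save(n+"0.png",p); np.savez("/tmp/"+n+"0.npz",p=p,d=d)
    print(n,np.round(-np.array(m["R"]).T@np.array(m["t"]),3))
s=robot.sense();print(s["t"],np.round(s["tcp_rot"],3),s["contact_force"],s["opening"])
E
```

```text
scene [ 1.336 -0.563  0.869]
side [-0.206 -0.781  1.058]
wrist [0.625 0.068 0.383]
0.15 [[-0.     1.    -0.001]
 [ 1.     0.    -0.   ]
 [-0.    -0.001 -1.   ]] [-0.22674164 -0.20209963 -0.84149347] 0.08708330152124417
```

View pics/scene0.png

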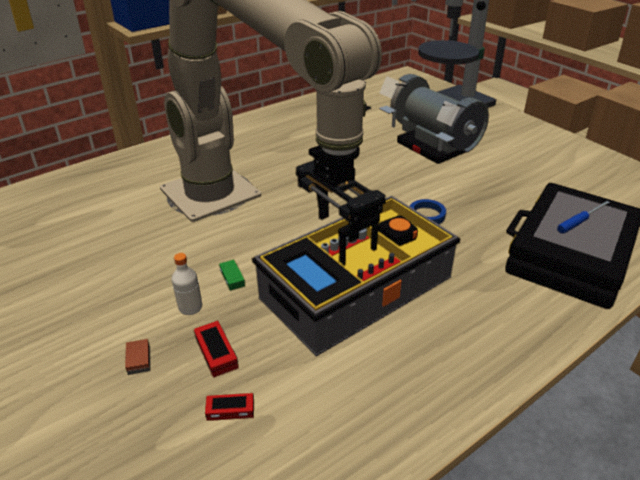

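View pics/side0.png

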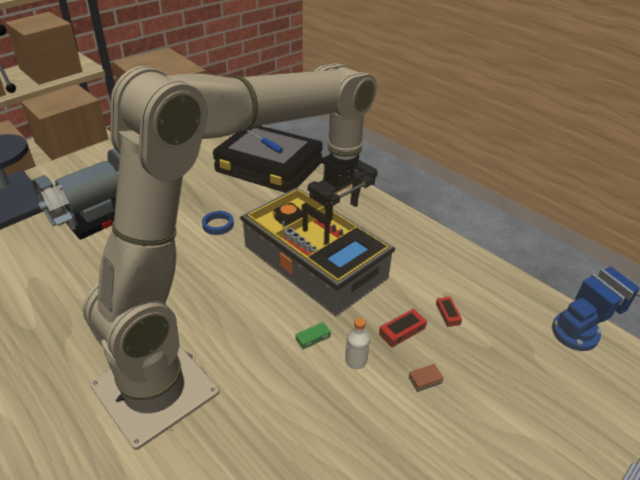

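The scene view shows the large red case at about (216,347), the smaller red one at (230,406), the green one at (232,274), the bottle at (187,285), the whetstone at (137,355) and the blue pocket floor at (310,270). In the side view the large case is at (403,327), the smaller one at (449,310), the pocket at (348,254) and the bottle at (357,345).

Run:
```python
from h import *
for n in ("scene","side"):
    f=np.load(f"/tmp/{n}0.npz");p,d=f["p"],f["d"];m=cams.camera_model(n);P=cloud(m,d)
    hsv=cv2.cvtColor(p,cv2.COLOR_RGB2HSV);H,S,V=[hsv[...,i].astype(int) for i in range(3)]
    red=((H<5)|(H>174))&(S>190)&(V>70); blue=(H>95)&(H<125)&(S>130)&(V>120)
    for nm,mk in(("red",red),("blue",blue)):
        k,l,st,ce=cv2.connectedComponentsWithStats(mk.astype(np.uint8))
        for i in range(1,k):
            if st[i,4]<80: continue
            Q=P[l==i];Q=Q[~np.isnan(Q[:,0])]
            if len(Q)<20: continue
            zt=np.percentile(Q[:,2],95)
            c=np.median(Q,0)
            if abs(c[0]-.6)>.35 or abs(c[1])>.6: continue
            T=Q[Q[:,2]>zt-.006] if nm=="red" else Q
            r=cv2.minAreaRect((T[:,:2]*1000).astype(np.float32))
            print(n,nm,np.round(ce[i]),st[i,4],"z",np.round([zt,np.median(Q[:,2])],3),"rect mm",np.round(r[0],1),np.round(r[1],1),round(r[2],1))
    # yellow rim and foam: height maps
    yel=(H>20)&(H<33)&(S>150)&(V>110)
    Q=P[yel&(P[...,2]>.12)&(P[...,2]<.133)&(abs(P[...,1])<.4)]
    Q=Q[(Q[:,0]>.3)&(Q[:,0]<.95)]
    if len(Q)>30:
        r=cv2.minAreaRect((Q[:,:2]*1000).astype(np.float32));print(n,"rim",len(Q),np.median(Q[:,2]),r)
    # bottle and others above the bench
    Q=P[(P[...,2]>.012)&(P[...,2]<.2)&(P[...,0]>.3)&(P[...,0]<.9)&(P[...,1]<-.15)&(P[...,1]>-.6)]
    g=np.zeros((450,600),np.uint8);ij=(Q[:,:2]*1000).astype(int);g[-ij[:,1]-150,ij[:,0]-300]=255
    g=cv2.morphologyEx(g,cv2.MORPH_CLOSE,np.ones((7,7)))
    k,l,st,ce=cv2.connectedComponentsWithStats(g)
    for i in range(1,k):
        if st[i,4]>150:
            zz=Q[l[-ij[:,1]-150,ij[:,0]-300]==i,2]
            print(n,"obj x",st[i,0]+300,st[i,0]+300+st[i,2],"y",-st[i,1]-150,-st[i,1]-150-st[i,3],"top",zz.max().round(3))
```

```text
scene red [379. 268.] 192 z [0.1   0.098] rect mm [659.6  87.3] [ 22.3 105. ] 1.3
scene red [215. 346.] 684 z [0.037 0.034] rect mm [ 583.9 -288.1] [ 55.7 119.8] 81.2
scene red [229. 405.] 503 z [0.027 0.025] rect mm [ 726.2 -334.3] [86.7 42.1] 58.9
scene blue [574. 219.] 148 z [0.129 0.126] rect mm [831.9 562.7] [100.1  16.8] 86.4
scene blue [311. 273.] 804 z [0.113 0.111] rect mm [594.9 -50.6] [114.   53.7] 0.6
scene rim 973 0.12563071347405785 ((597.2835693359375, 78.83747863769531), (214.121337890625, 398.0536804199219), 0.08385907113552094)
scene obj x 344 435 y -150 -169 top 0.03
scene obj x 403 453 y -242 -299 top 0.154
scene obj x 518 649 y -249 -324 top 0.04
scene obj x 685 768 y -286 -382 top 0.029
scene obj x 461 546 y -393 -461 top 0.03
side blue [347. 254.] 432 z [0.113 0.11 ] rect mm [605.8 -49.4] [113.6  50.3] 0.9
side rim 546 0.12466065845617313 ((597.0258178710938, 76.44124603271484), (206.89065551757812, 395.23968505859375), 0.2819569706916809)
side obj x 344 428 y -150 -171 top 0.032
side obj x 389 443 y -243 -299 top 0.153
side obj x 516 646 y -248 -325 top 0.041
side obj x 679 761 y -287 -382 top 0.032
side obj x 459 542 y -392 -463 top 0.031
side obj x 858 900 y -564 -600 top 0.127
```

```bash
python3 -m jog '[[[-0.01,-0.002,0],[0,0,-3]],[[-0.03,-0.005,0],[0,0,-9]],[[-0.06,-0.009,0],[0,0,-17]],[[-0.092,-0.014,0],[0,0,-25]],[[-0.124,-0.018,0],[0,0,-33]],[[-0.156,-0.023,0],[0,0,-41]],[[-0.188,-0.028,0],[0,0,-49]],[[-0.22,-0.033,0],[0,0,-57]],[[-0.25,-0.037,0],[0,0,-65]],[[-0.27,-0.04,0],[0,0,-73]],[[-0.283,-0.042,0],[0,0,-79]],[[-0.287,-0.042,0],[0,0,-81.2]]]' 0
python3 -m jog '[[[0,0,0],[0,0,0]],[[0,0,0],[0,0,0]]]'
cat > case.py <<'E'
from h import *
import sys
s=robot.sense();p,d,m=grab("wrist");save(sys.argv[1],p)
P=cloud(m,d);hsv=cv2.cvtColor(p,cv2.COLOR_RGB2HSV);H,S,V=[hsv[...,i].astype(int) for i in range(3)]
red=((H<6)|(H>172))&(S>150)&(V>60)
k,l,st,ce=cv2.connectedComponentsWithStats(red.astype(np.uint8))
for i in range(1,k):
    if st[i,4]<300: continue
    Q=P[l==i];zt=np.nanpercentile(Q[:,2],90);u=np.argwhere((l==i)&(P[...,2]>zt-.008))[:,::-1]
    G=plane(m,u,float(sys.argv[2]))
    r=cv2.minAreaRect((G[:,:2]*1000).astype(np.float32))
    print(np.round(ce[i]),st[i,4],"z",zt.round(4),"rect",np.round(r[0],1),np.round(r[1],1),round(r[2],2))
print(s["t"],np.round(s["tool_pos"],4),np.round(s["tcp_rot"],4).tolist(),s["contact_force"].round(2) if hasattr(s["contact_force"],"round") else s["contact_force"])
E
python3 case.py w1.png 0.034
```

```text
t: 1.35
tool_pos: [0.582, -0.2894, 0.222]
tcp_rot: [[-0.988, 0.152, -0.001], [0.152, 0.988, -0.0], [0.001, -0.001, -1.0]]
contact_force: [0.2, 0.5, -0.3]
opening: 0.0869
finger_force: 0.0
t: 1.55
tool_pos: [0.5831, -0.2865, 0.2223]
tcp_rot: [[-0.988, 0.154, -0.0], [0.154, 0.988, 0.001], [0.0, 0.0, -1.0]]
contact_force: [-0.5, -0.2, 0.2]
opening: 0.0867
finger_force: 0.0
[319. 211.] 3743 z 0.0336 rect [ 581.6 -284.3] [ 54.5 117.9] 80.44
[273. 351.] 469 z 0.0249 rect [ 718.1 -343.7] [61.3 24.7] 57.21
[322. 347.] 641 z 0.0247 rect [ 719.5 -313.6] [56.4 31.2] 56.21
1.55 [ 0.5831 -0.2865  0.2223] [[-0.9881, 0.1541, -0.0002], [0.1541, 0.9881, 0.0005], [0.0003, 0.0005, -1.0]] [-0.52 -0.17  0.21]
```

View pics/w1.png

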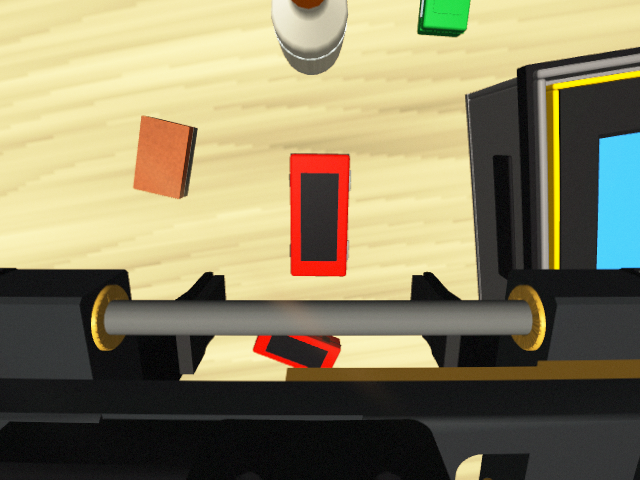

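The wrist view shows the case centred between the fingers at (319,211), flat and lid up; the bottle at (310,30) and the whetstone at (165,157) are clear of the fingers. The measured 118 x 54.5 mm at z 0.034 matches the listed size.

```bash
python3 -m jog '[[[0,0,0.02],[0,0,0.4]],[[0,0,0.05],[0,0,0.4]],[[0,0,0.085],[0,0,0.4]],[[0,0,0.12],[0,0,0.4]],[[0,0,0.15],[0,0,0.4]],[[0,0,0.175],[0,0,0.4]],[[0,0,0.192],[0,0,0.4]],[[0,0,0.2],[0,0,0.4]],[[0,0,0.203],[0,0,0.4]],[[0,0,0.203],[0,0,0.4]],[[0,0,0.203],[0,0,0.4]]]'
python3 -m jog '[[[0,0,0],[0,0,0]],[[0,0,0],[0,0,0]],[[0,0,0],[0,0,0]],[[0,0,0],[0,0,0]],[[0,0,0],[0,0,0]],[[0,0,0],[0,0,0]],[[0,0,0],[0,0,0]],[[0,0,0],[0,0,0]]]' 1
```

```text
t: 2.7
tool_pos: [0.5838, -0.2873, 0.0209]
tcp_rot: [[-0.987, 0.16, 0.002], [0.16, 0.987, -0.001], [-0.002, -0.0, -1.0]]
contact_force: [0.1, 0.7, 0.1]
opening: 0.0866
finger_force: 0.0
t: 3.5
tool_pos: [0.5831, -0.2868, 0.0196]
tcp_rot: [[-0.987, 0.16, 0.0], [0.16, 0.987, 0.0], [-0.0, 0.0, -1.0]]
contact_force: [-1.1, 1.4, 2.0]
opening: 0.0555
finger_force: 30.0
```

```bash
python3 -m jog '[[[0,0,-0.008],[0,0,0]],[[0,0,-0.025],[0,0,0]],[[0,0,-0.05],[0,0,0]],[[0,0,-0.08],[0,0,0]],[[0,0,-0.11],[0,0,0]],[[0,0,-0.145],[0,0,0]],[[0,0,-0.175],[0,0,0]],[[0.001,0.015,-0.19],[0,0,-2]],[[0.004,0.05,-0.19],[0,0,-5]],[[0.007,0.09,-0.19],[0,0,-8]],[[0.0105,0.13,-0.19],[0,0,-9.2]],[[0.011,0.15,-0.19],[0,0,-9.2]]]'
python3 -m jog '[[[0,0.007,0],[0,0,0]],[[0,0.007,0],[0,0,0]],[[0,0.007,0],[0,0,0]]]'
cat > pocket.py <<'E'
from h import *
import sys
for n in sys.argv[1:]:
    s=robot.sense();p,d,m=grab(n)
    if n=="wrist": save("w_%d.png"%(100*s["t"]),p)
    hsv=cv2.cvtColor(p,cv2.COLOR_RGB2HSV);H,S,V=[hsv[...,i].astype(int) for i in range(3)]
    P=cloud(m,d)
    b=((H>90)&(H<125)&(S>110)&(V>90)&(abs(P[...,2]-.111)<.012)&(P[...,1]<.1)&(P[...,0]<.8)).astype(np.uint8)
    k,l,st,ce=cv2.connectedComponentsWithStats(b)
    if k>1:
        i=1+np.argmax(st[1:,4]);u=np.argwhere(l==i)[:,::-1]
        c=cv2.approxPolyDP(cv2.convexHull(u.astype(np.int32)),4,True).reshape(-1,2)
        r=cv2.minAreaRect((plane(m,u,.111)[:,:2]*1000).astype(np.float32))
        print(n,"px",c.tolist(),"mm",np.round(plane(m,c,.111)[:,:2]*1000,1).tolist(),"z",np.nanmedian(P[l==i][:,2]).round(4),"rect",[np.round(x,2) for x in r])
    y=(H>20)&(H<33)&(S>140)&(V>110)&(P[...,2]>.118)&(P[...,2]<.134)&(P[...,0]<.8)&(P[...,0]>.4)&(P[...,1]<.35)
    Q=plane(m,np.argwhere(y)[:,::-1],.127)
    if len(Q)>50: print(n,"rim",len(Q),np.nanmedian(P[y][:,2]).round(4),[np.round(x,4) for x in cv2.minAreaRect((Q[:,:2]*1000).astype(np.float32))],"pct x",np.percentile(Q[:,0],[.5,99.5]).round(4),"y",np.percentile(Q[:,1],[.5,99.5]).round(4))
    print(s["t"],np.round(s["tool_pos"],4),np.round(s["tcp_rot"],3).tolist(),np.round(s["contact_force"],1),s["opening"])
E
python3 pocket.py wrist; ls pics
```

```text
t: 4.7
tool_pos: [0.5961, -0.1311, 0.2098]
tcp_rot: [[-1.0, -0.008, -0.0], [-0.008, 1.0, 0.002], [0.0, 0.002, -1.0]]
contact_force: [0.5, 0.8, -2.2]
opening: 0.0557
finger_force: 30.0
t: 5.0
tool_pos: [0.5958, -0.1316, 0.2095]
tcp_rot: [[-1.0, 0.001, -0.0], [0.001, 1.0, -0.001], [0.0, -0.001, -1.0]]
contact_force: [-0.1, -0.6, -1.9]
opening: 0.0561
finger_force: 30.0
wrist px [[472, 165], [462, 269], [444, 299], [420, 299], [386, 274], [391, 165]] mm [[540.9, -24.1], [616.5, -24.0], [640.3, -35.4], [640.2, -53.6], [620.2, -80.2], [541.1, -80.2]] z 0.1101 rect [array([590.33, -52.14]), array([99.98, 56.53]), np.float64(0.14)]
wrist rim 3259 0.1252 [array([555.4957, -21.4739]), array([111.6332, 189.9193]), np.float64(0.301)] pct x [0.4994 0.609 ] y [-0.1166  0.0715]
5.0 [ 0.5958 -0.1316  0.2095] [[-1.0, 0.001, -0.0], [0.001, 1.0, -0.001], [0.0, -0.001, -1.0]] [-0.1 -0.6 -1.9] 0.05609256267025191
scene0.png
side0.png
w1.png
w_500.png
wrist0.png
```

```bash
cat > held.py <<'E'
from h import *
import sys
s=robot.sense();tp=np.array(s["tool_pos"]);print(s["t"],tp.round(4))
zt=tp[2]+.0144
for n in ("scene","side","wrist"):
    p,d,m=grab(n);save("%s_%d.png"%(n,round(100*s["t"])),p);P=cloud(m,d)
    hsv=cv2.cvtColor(p,cv2.COLOR_RGB2HSV);H,S,V=[hsv[...,i].astype(int) for i in range(3)]
    red=((H<6)|(H>172))&(S>150)&(V>50)&(np.abs(P[...,0]-tp[0])<.075)&(np.abs(P[...,1]-tp[1])<.045)&(P[...,2]>zt-.045)
    Q=P[red]
    if len(Q)<20: continue
    T=red&(P[...,2]>zt-.004)
    G=plane(m,np.argwhere(T)[:,::-1],zt) if T.any() else Q
    print(n,red.sum(),T.sum(),"ztop",np.percentile(Q[:,2],[1,50,97]).round(4),"x",np.percentile(G[:,0],[0,1,99,100]).round(4),"y",np.percentile(G[:,1],[1,99]).round(4),"allx",np.percentile(Q[:,0],[.5,99.5]).round(4),
     "rect",[np.round(x*(1000 if k<2 else 1),2) for k,x in enumerate(map(np.array,cv2.minAreaRect(G[:,:2].astype(np.float32))))])
E
python3 held.py
python3 - <<'E'
import cv2
a=cv2.imread('pics/scene_500.png')[180:330,240:440];b=cv2.imread('pics/side_500.png')[180:330,280:480]
c=cv2.hconcat([cv2.resize(a,(400,300)),cv2.resize(b,(400,300))]);d=cv2.imread('pics/wrist_500.png')
cv2.imwrite('pics/mix.png',cv2.vconcat([c,cv2.resize(d[:,:],(400,300)).copy() if 0 else cv2.resize(d,(800,300))]))
E
```

```text
5.05 [ 0.5958 -0.132   0.2095]
scene 856 504 ztop [0.1945 0.2217 0.2254] x [0.5428 0.546  0.6589 0.6599] y [-0.1644 -0.1065] allx [0.5437 0.6569] rect [array([ 601.34, -135.01]), array([ 59.6 , 118.27]), np.float64(88.38)]
side 433 243 ztop [0.1954 0.2209 0.2257] x [0.5287 0.5296 0.6224 0.626 ] y [-0.1628 -0.1065] allx [0.5301 0.6257] rect [array([ 576.32, -134.04]), array([96.94, 58.66]), np.float64(2.91)]
wrist 11843 11473 ztop [0.2123 0.2224 0.2237] x [0.5353 0.5357 0.6229 0.6245] y [-0.1574 -0.104 ] allx [0.5353 0.6247] rect [array([ 579.9 , -130.71]), array([54.51, 89.16]), np.float64(89.88)][ WARN:0@0.007] global loadsave.cpp:275 findDecoder imread_('pics/scene_500.png'): can't open/read file: check file path/integrity
Traceback (most recent call last):
TypeError: 'NoneType' object is not subscriptable
```

```bash
ls pics
```

```text
scene0.png
scene_505.png
side0.png
side_505.png
w1.png
w_500.png
wrist0.png
wrist_505.png
```

```bash
python3 -m jog '[[[-0.001,0.01,0],[0,0,-0.2]],[[-0.002,0.03,0],[0,0,-0.2]],[[-0.004,0.055,0],[0,0,-0.2]],[[-0.0062,0.072,0],[0,0,-0.2]],[[-0.0062,0.078,0],[0,0,-0.2]],[[-0.0062,0.078,0.01],[0,0,-0.2]],[[-0.0062,0.078,0.03],[0,0,-0.2]],[[-0.0062,0.078,0.047],[0,0,-0.2]],[[-0.0062,0.078,0.056],[0,0,-0.2]],[[-0.0062,0.078,0.058],[0,0,-0.2]],[[-0.0062,0.078,0.058],[0,0,-0.2]],[[-0.0062,0.078,0.058],[0,0,-0.2]]]'
python3 held.py
python3 - <<'E'
import cv2,glob
g=lambda n:cv2.imread(max(glob.glob('pics/%s_6*.png'%n)))
a=g('scene')[200:320,240:400];b=g('side')[190:310,280:440];w=g('wrist')[60:360,120:520]
c=cv2.hconcat([cv2.resize(a,(400,300),interpolation=2),cv2.resize(b,(400,300),interpolation=2)])
d=cv2.hconcat([w,w*0]);cv2.imwrite('pics/mix.png',cv2.vconcat([c,d]))
E
```

```text
t: 6.4
tool_pos: [0.6028, -0.0524, 0.1524]
tcp_rot: [[-1.0, -0.003, 0.001], [-0.003, 1.0, -0.0], [-0.001, -0.0, -1.0]]
contact_force: [0.0, 0.3, -2.0]
opening: 0.0556
finger_force: 30.0
6.4 [ 0.6028 -0.0524  0.1524]
scene 727 428 ztop [0.1384 0.1645 0.1692] x [0.5594 0.5623 0.665  0.6674] y [-0.0846 -0.0213] allx [0.5555 0.6635] rect [array([613.27, -48.92]), array([106.59,  74.9 ]), np.float64(1.84)]
side 357 190 ztop [0.1377 0.1635 0.1695] x [0.5356 0.5362 0.6148 0.6196] y [-0.0838 -0.0115] allx [0.5383 0.6494] rect [array([577.39, -52.16]), array([91.86, 68.01]), np.float64(22.5)]
wrist 11911 11553 ztop [0.1567 0.1653 0.1666] x [0.5422 0.5427 0.6304 0.6316] y [-0.0781 -0.0245] allx [0.5423 0.6323] rect [array([586.88, -51.29]), array([89.22, 54.61]), np.float64(0.19)]
```

View pics/mix.png

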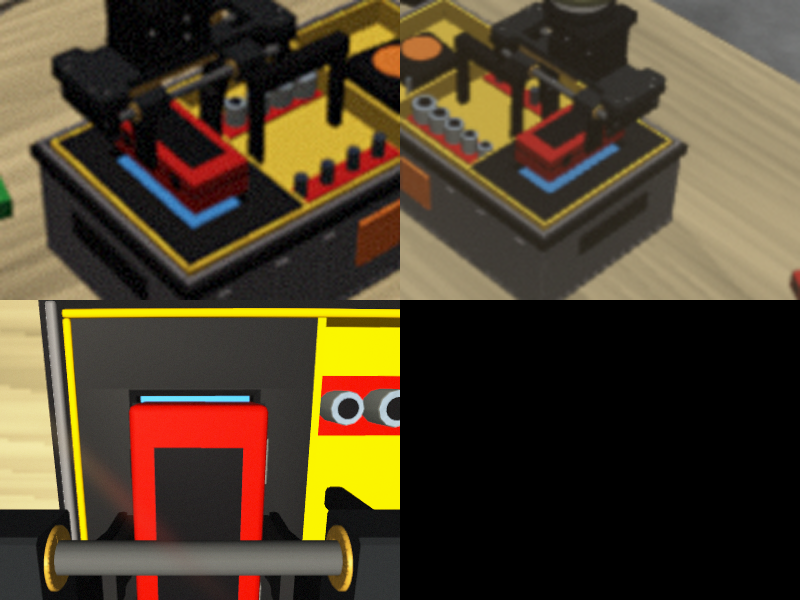

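In the wrist crop (lower left), the case end is at columns 131–267 and the blue floor strip at columns 140–250, row ~398. The case sits roughly over the pocket, offset slightly to one side, so I'll measure the strip.

```bash
python3 pocket.py wrist
python3 - <<'E'
from h import *
import glob
f=max(glob.glob('pics/wrist_6*.png'));p=cv2.imread(f)[...,::-1];g=p.astype(int).sum(2)
m=cams.camera_model("wrist")
for r in (154,157,160): print(r,g[r,235:400:1].tolist()[:40],'...',g[r,355:400].tolist())
for z,uv in((.111,[[260,157],[370,157],[315,156]]),(.127,[[251,157],[380,157],[315,150]]),(.1660,[[251,166],[387,166]])): print(z,np.round(plane(m,uv,z)*1000,1).tolist())
E
```

```text
wrist px [[369, 160], [260, 157]] mm [[542.6, -24.0], [541.2, -82.2]] z 0.1101 rect [array([541.93, -53.15]), array([ 2.61, 58.24]), np.float64(0.19)]
wrist rim 7548 0.1252 [array([557.6813,  -6.6317]), array([115.785 , 217.4283]), np.float64(0.198)] pct x [0.4997 0.6145] y [-0.1152  0.0994]
6.55 [ 0.6027 -0.0522  0.1523] [[-1.0, -0.003, 0.001], [-0.003, 1.0, -0.0], [-0.001, -0.0, -1.0]] [-0.4 -0.5 -2.4] 0.05573019257575627
154 [204, 201, 204, 203, 207, 204, 196, 200, 210, 207, 210, 198, 210, 169, 109, 76, 79, 100, 83, 87, 87, 88, 91, 86, 87, 84, 103, 81, 87, 100, 89, 96, 88, 102, 87, 92, 89, 91, 77, 91] ... [82, 91, 88, 85, 86, 72, 86, 80, 85, 84, 86, 79, 84, 88, 83, 88, 82, 84, 85, 84, 92, 92, 100, 102, 94, 125, 162, 174, 168, 179, 171, 168, 173, 171, 172, 162, 176, 161, 164, 167, 165, 164, 162, 159, 156]
157 [203, 200, 202, 200, 207, 196, 201, 202, 204, 206, 208, 201, 208, 194, 130, 82, 91, 83, 94, 88, 75, 56, 39, 29, 60, 327, 554, 594, 595, 589, 591, 591, 592, 594, 595, 591, 595, 593, 595, 596] ... [578, 577, 575, 578, 576, 576, 580, 576, 577, 575, 575, 573, 578, 574, 353, 85, 47, 49, 70, 102, 105, 95, 109, 95, 92, 135, 173, 172, 168, 171, 171, 168, 175, 171, 166, 170, 163, 167, 174, 166, 167, 157, 158, 159, 149]
160 [192, 191, 195, 208, 201, 195, 192, 199, 195, 200, 207, 203, 206, 190, 134, 85, 83, 82, 85, 80, 82, 58, 30, 21, 55, 255, 532, 590, 594, 591, 593, 590, 591, 589, 593, 591, 590, 592, 591, 594] ... [581, 578, 576, 577, 579, 575, 582, 579, 571, 577, 570, 574, 573, 577, 364, 68, 45, 41, 79, 92, 100, 91, 101, 87, 105, 145, 173, 172, 166, 164, 164, 166, 166, 174, 173, 167, 168, 173, 167, 171, 160, 165, 161, 163, 170]
0.111 [[541.1, -82.1, 111.0], [540.9, -23.5, 111.0], [540.5, -52.8, 111.0]]
0.127 [[540.7, -84.1, 127.0], [540.5, -20.8, 127.0], [537.3, -52.7, 127.0]]
0.166 [[543.0, -77.4, 166.0], [542.8, -24.4, 166.0]]
```

```bash
python3 -m jog '[[[0.0003,-0.0016,0],[0,0,0]],[[0.0003,-0.0016,0],[0,0,0]],[[0.0003,-0.0016,0.003],[0,0,0]],[[0.0003,-0.0016,0.006],[0,0,0]],[[0.0003,-0.0016,0.008],[0,0,0]],[[0.0003,-0.0016,0.01],[0,0,0]],[[0.0003,-0.0016,0.012],[0,0,0]],[[0.0003,-0.0016,0.012],[0,0,0]]]'
```

```text
t: 7.4
tool_pos: [0.6019, -0.0538, 0.1392]
tcp_rot: [[-1.0, -0.004, -0.0], [-0.004, 1.0, 0.0], [0.0, 0.0, -1.0]]
contact_force: [-0.0, 0.8, -1.7]
opening: 0.0556
finger_force: 30.0
```

```bash
python3 -m jog '[[[0,0,0.002],[0,0,0]],[[0,0,0.004],[0,0,0]],[[0,0,0.006],[0,0,0]],[[0,0,0.0075],[0,0,0]],[[0,0,0.0085],[0,0,0]],[[0,0,0.0085],[0,0,0]]]'
```

```text
t: 8.0
tool_pos: [0.602, -0.0537, 0.1309]
tcp_rot: [[-1.0, -0.004, -0.0], [-0.004, 1.0, 0.0], [0.0, 0.0, -1.0]]
contact_force: [0.1, -0.1, -1.7]
opening: 0.0555
finger_force: 30.0
```

```bash
python3 -m jog '[[[0,0,0.0008],[0,0,0]],[[0,0,0.0008],[0,0,0]]]'
python3 -m jog '[[[0,0,0.0008],[0,0,0]],[[0,0,0.0008],[0,0,0]],[[0,0,0.0008],[0,0,0]],[[0,0,0.0008],[0,0,0]],[[0,0,0.0008],[0,0,0]],[[0,0,0.0008],[0,0,0]]]' 0
python3 -m jog '[[[0,0,-0.005],[0,0,0]],[[0,0,-0.02],[0,0,0]],[[0,0,-0.05],[0,0,0]],[[0,0,-0.085],[0,0,0]],[[0,0,-0.105],[0,0,0]],[[0,0,-0.11],[0,0,0]],[[0,0,-0.11],[0,0,0]],[[0,0,-0.11],[0,0,0]]]'
python3 case.py w2.png 0.145
python3 - <<'E'
from h import *
p,d,m=grab("wrist");P=cloud(m,d);hsv=cv2.cvtColor(p,cv2.COLOR_RGB2HSV);H,S,V=[hsv[...,i].astype(int) for i in range(3)]
x,y,z=P[...,0],P[...,1],P[...,2]
red=((H<6)|(H>172))&(S>150)&(V>60)&(z>.135)&(abs(y+.053)<.04)
Q=P[red];A=np.c_[Q[:,:2]-[.602,-.053],np.ones(len(Q))];c=np.linalg.lstsq(A,Q[:,2],rcond=None)[0];print("case top z",c,np.std(Q[:,2]-A@c))
f=(S<90)&(V<90)&(z>.115)&(z<.14)&(y>-.12)&(y<-.095)&(x>.51)&(x<.68);print("foam z",np.median(P[f][:,2]),f.sum())
E
```

```text
t: 8.2
tool_pos: [0.6022, -0.0538, 0.1306]
tcp_rot: [[-1.0, -0.003, 0.0], [-0.003, 1.0, -0.0], [-0.0, -0.0, -1.0]]
contact_force: [-1.5, -0.4, 1.8]
opening: 0.0555
finger_force: 30.0
t: 8.8
tool_pos: [0.6021, -0.0537, 0.1295]
tcp_rot: [[-1.0, -0.004, 0.0], [-0.004, 1.0, 0.0], [-0.0, 0.0, -1.0]]
contact_force: [1.6, 0.2, 0.2]
opening: 0.0859
finger_force: 0.0
t: 9.6
tool_pos: [0.6016, -0.0537, 0.2385]
tcp_rot: [[-1.0, -0.004, -0.001], [-0.004, 1.0, 0.0], [0.001, 0.0, -1.0]]
contact_force: [-0.5, 0.4, 0.5]
opening: 0.087
finger_force: 0.0
[462. 160.] 2217 z 0.0979 rect [543.7  58.9] [ 27.3 106.4] 0.42
[318. 214.] 5457 z 0.1445 rect [593.1 -52.9] [102.6  55. ] 0.04
[477. 289.] 813 z 0.0979 rect [637.1  62.4] [14.2 48.2] 0.0
9.6 [ 0.6016 -0.0537  0.2385] [[-1.0, -0.0036, -0.0014], [-0.0036, 1.0, 0.0001], [0.0014, 0.0001, -1.0]] [-0.53  0.45  0.5 ]
case top z [-0.0184617   0.05257161  0.14471459] 0.016800178671065855
foam z 0.1255720123706277 4467
```

View pics/w2.png

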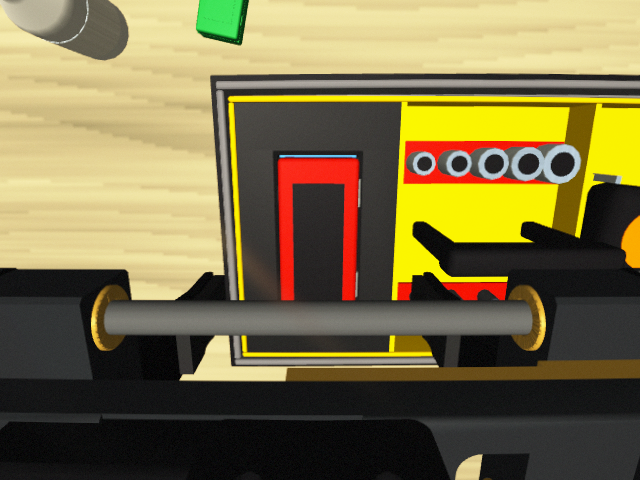

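The view shows the case seated in the cut-out at (318,230), square to the foam, with only a thin blue sliver at its near end. I'll check its level robustly and measure the handle.

Run:
```python
from h import *
for n in ("wrist","scene","side"):
    p,d,m=grab(n);P=cloud(m,d);hsv=cv2.cvtColor(p,cv2.COLOR_RGB2HSV);H,S,V=[hsv[...,i].astype(int) for i in range(3)]
    x,y,z=P[...,0],P[...,1],P[...,2]
    red=((H<6)|(H>172))&(S>150)&(V>60)&(z>.138)&(z<.152)&(abs(y+.053)<.04)
    if n=="wrist":
        Q=P[red];A=np.c_[Q[:,:2]-[.602,-.053],np.ones(len(Q))]
        for _ in range(3):
            c=np.linalg.lstsq(A,Q[:,2],rcond=None)[0];k=abs(Q[:,2]-A@c)<.002;Q,A=Q[k],A[k]
        print("case top z,slopes",c.round(4),len(Q))
        f=(z>.115)&(z<.135)&(S<100)&(V<110)&(y>-.12)&(y<.0)&(x>.51)&(x<.66);Q=P[f];A=np.c_[Q[:,:2]-[.602,-.053],np.ones(len(Q))]
        for _ in range(3):
            c=np.linalg.lstsq(A,Q[:,2],rcond=None)[0];k=abs(Q[:,2]-A@c)<.002;Q,A=Q[k],A[k]
        print("foam",c.round(4),len(Q))
    h=(z>.188)&(z<.2)&(abs(x-.6)<.035)&(y>.0)&(y<.15)
    Q=P[h]
    if len(Q)>30: print(n,"handle",len(Q),"z",np.median(Q[:,2]),"x",np.percentile(Q[:,0],[1,50,99]).round(4),"y",np.percentile(Q[:,1],[1,50,99]).round(4))
    b=(z>.05)&(z<.15)&(x>.3)&(x<.5)&(y<-.2)&(y>-.35);print(n,"bottle",np.nanmedian(P[b],0).round(3) if b.any() else 0)
```

```text
case top z,slopes [-0.0006 -0.0004  0.1435] 5193
foam [-0.001   0.0009  0.1256] 16009
wrist handle 4320 z 0.1924149221198428 x [0.5917 0.5981 0.6089] y [0.0248 0.0693 0.1284]
wrist bottle [ 0.439 -0.252  0.09 ]
scene handle 288 z 0.19261336146508828 x [0.592  0.6041 0.6112] y [0.0216 0.071  0.1265]
scene bottle [ 0.437 -0.275  0.095]
side handle 166 z 0.19196939402409469 x [0.5861 0.5948 0.6073] y [0.0222 0.0706 0.1258]
side bottle [ 0.409 -0.279  0.098]
```

The case is level and stands 17.9 mm out of the foam, so it is home. Next is the handle.

```bash
python3 -m jog '[[[0,0.004,0],[0,0,4]],[[0,0.013,0],[0,0,12]],[[0,0.026,0],[0,0,20]],[[0,0.039,0],[0,0,28]],[[0,0.052,0],[0,0,36]],[[0,0.065,0],[0,0,44]],[[0,0.078,0],[0,0,52]],[[0,0.091,0],[0,0,60]],[[0,0.104,0],[0,0,68]],[[0,0.116,0],[0,0,76]],[[0,0.126,0],[0,0,84]],[[0,0.13,0],[0,0,90]]]'
python3 -m jog '[[[0,0,0.01],[0,0,0]],[[0,0,0.03],[0,0,0]],[[0,0,0.05],[0,0,0]],[[0,0,0.065],[0,0,0]],[[0,0,0.073],[0,0,0]],[[0,0,0.074],[0,0,0]],[[0,0,0.074],[0,0,0]]]'
python3 - <<'E'
from h import *
s=robot.sense();print(np.round(s["q"],2),np.round(s["tool_pos"],4),np.round(s["wrist_torque"],3))
p,d,m=grab("scene");P=cloud(m,d);hsv=cv2.cvtColor(p,cv2.COLOR_RGB2HSV);H,S,V=[hsv[...,i].astype(int) for i in range(3)]
o=P[(H>5)&(H<15)&(S>180)&(V>120)&(P[...,2]>.1)&(P[...,1]>.1)&(P[...,0]<.7)];print("tape",np.median(o,0).round(3),len(o))
E
```

```text
t: 11.05
tool_pos: [0.6013, 0.0777, 0.239]
tcp_rot: [[0.0, 1.0, -0.001], [1.0, -0.0, 0.0], [0.0, -0.001, -1.0]]
contact_force: [-0.1, 0.5, 0.0]
opening: 0.087
finger_force: 0.0
t: 11.75
tool_pos: [0.6019, 0.0762, 0.1659]
tcp_rot: [[-0.004, 1.0, 0.001], [1.0, 0.004, 0.0], [0.0, 0.001, -1.0]]
contact_force: [-0.1, 0.3, 0.5]
opening: 0.0869
finger_force: 0.0
[-0.09  0.33 -0.14  1.58  0.05  1.23 -0.23] [0.6019 0.0762 0.1659] [0.02  0.037 0.054]
tape [0.603 0.2   0.133] 194
```

```bash
python3 -m jog '[[[0,0,0.0015],[0,0,0]],[[0,0,0.0015],[0,0,0]],[[0,0,0.0015],[0,0,0]],[[0,0,0.0015],[0,0,0]],[[0,0,0.0015],[0,0,0]],[[0,0,0.0015],[0,0,0]],[[0,0,0.0015],[0,0,0]],[[0,0,0.0015],[0,0,0]],[[0,0,0.0015],[0,0,0]],[[0,0,0.0015],[0,0,0]]]' 1
python3 -m jog '[[[0,0,-0.001],[0,0,0]],[[0,0,-0.002],[0,0,0]],[[0,0,-0.003],[0,0,0]],[[0,0,-0.004],[0,0,0]],[[0,0,-0.005],[0,0,0]],[[0,0,-0.006],[0,0,0]],[[0,0,-0.006],[0,0,0]],[[0,0,-0.006],[0,0,0]]]'
cat > tilt.py <<'E'
from h import *
s=robot.sense();print(s["t"],np.round(s["tool_pos"],4),"F",np.round(s["contact_force"],1),"M",np.round(s["wrist_torque"],3),s["finger_force"])
for n in ("scene","side"):
    p,d,m=grab(n);save("%s_%d.png"%(n,round(100*s["t"])),p);P=cloud(m,d);hsv=cv2.cvtColor(p,cv2.COLOR_RGB2HSV);H,S,V=[hsv[...,i].astype(int) for i in range(3)]
    x,y,z=P[...,0],P[...,1],P[...,2];z0=s["tool_pos"][2]-.164
    f=(H>20)&(H<33)&(S>140)&(V>100)&(abs(z-.126-z0)<.012)&(abs(x-.6)<.12)&(y>-.14)&(y<.3)
    Q=P[f];A=np.c_[Q[:,:2]-[.601,.077],np.ones(len(Q))]
    for _ in range(4):
        c=np.linalg.lstsq(A,Q[:,2],rcond=None)[0];k=abs(Q[:,2]-A@c)<.003;Q,A=Q[k],A[k]
    print(n,"rim tilt deg x,y",np.degrees(c[:2]).round(2),"z",c[2].round(4),len(Q))
E
python3 tilt.py
```

```text
t: 12.8
tool_pos: [0.6014, 0.0763, 0.1639]
tcp_rot: [[-0.004, 1.0, -0.0], [1.0, 0.004, 0.0], [0.0, -0.0, -1.0]]
contact_force: [-1.7, 0.5, 1.1]
opening: 0.0175
finger_force: 30.0
t: 13.6
tool_pos: [0.6016, 0.0762, 0.17]
tcp_rot: [[-0.003, 1.0, 0.0], [1.0, 0.003, 0.0], [0.0, 0.0, -1.0]]
contact_force: [-0.4, -1.3, -7.6]
opening: 0.0176
finger_force: 30.0
13.6 [0.6016 0.0762 0.17  ] F [-0.4 -1.3 -7.6] M [-0.041 -0.021 -0.026] 29.997935565188527
scene rim tilt deg x,y [ 0.15 -0.24] z 0.1313 869
side rim tilt deg x,y [ 0.03 -0.49] z 0.1283 483
```

The tray hangs free and nearly balanced: about 0.8 kg, a moment under 0.05 N m, and tilt within noise. Lifting it straight up.

```bash
python3 -m jog '[[[0,0,-0.002],[0,0,0]],[[0,0,-0.006],[0,0,0]],[[0,0,-0.011],[0,0,0]],[[0,0,-0.016],[0,0,0]],[[0,0,-0.021],[0,0,0]],[[0,0,-0.026],[0,0,0]],[[0,0,-0.031],[0,0,0]],[[0,0,-0.036],[0,0,0]],[[0,0,-0.041],[0,0,0]],[[0,0,-0.046],[0,0,0]],[[0,0,-0.05],[0,0,0]],[[0,0,-0.052],[0,0,0]]]'
python3 tilt.py
```

```text
t: 14.9
tool_pos: [0.6018, 0.0763, 0.2225]
tcp_rot: [[-0.004, 1.0, 0.001], [1.0, 0.004, 0.0], [0.0, 0.001, -1.0]]
contact_force: [-0.5, -0.7, -6.8]
opening: 0.0179
finger_force: 30.0
14.9 [0.6018 0.0763 0.2225] F [-0.5 -0.7 -6.8] M [-0.039  0.    -0.019] 29.99778245575726
scene rim tilt deg x,y [ 0.06 -0.18] z 0.1838 888
side rim tilt deg x,y [ 0.17 -0.27] z 0.1809 454
```

```bash
python3 -m jog '[[[0,0,-0.002],[0,0,0]],[[0,0,-0.006],[0,0,0]],[[0,0,-0.011],[0,0,0]],[[0,0,-0.016],[0,0,0]],[[0,0,-0.021],[0,0,0]],[[0,0,-0.026],[0,0,0]],[[0,0,-0.031],[0,0,0]],[[0,0,-0.036],[0,0,0]],[[0,0,-0.041],[0,0,0]],[[0,0,-0.046],[0,0,0]],[[0,0,-0.049],[0,0,0]],[[0,0,-0.05],[0,0,0]]]'
python3 -m jog '[[[0,0,0],[0,0,0]],[[0,0,0],[0,0,0]],[[0,0,0],[0,0,0]],[[0,0,0],[0,0,0]],[[0,0,0],[0,0,0]],[[0,0,0],[0,0,0]],[[0,0,0],[0,0,0]],[[0,0,0],[0,0,0]],[[0,0,0],[0,0,0]],[[0,0,0],[0,0,0]]]'
python3 tilt.py; cp pics/scene_17*.png pics/end.png; ls pics
```

```text
t: 16.2
tool_pos: [0.6017, 0.0763, 0.2724]
tcp_rot: [[-0.003, 1.0, 0.001], [1.0, 0.003, 0.0], [0.0, 0.001, -1.0]]
contact_force: [0.0, -1.0, -7.7]
opening: 0.0177
finger_force: 30.0
t: 17.2
tool_pos: [0.6016, 0.0762, 0.272]
tcp_rot: [[-0.003, 1.0, 0.0], [1.0, 0.003, -0.0], [-0.0, 0.0, -1.0]]
contact_force: [0.1, 0.5, -7.5]
opening: 0.0176
finger_force: 30.0
17.2 [0.6016 0.0762 0.272 ] F [ 0.1  0.5 -7.5] M [-0.022 -0.045  0.018] 29.997991304844618
scene rim tilt deg x,y [ 0.07 -0.22] z 0.2331 895
side rim tilt deg x,y [ 0.27 -0.19] z 0.2306 466
end.png
mix.png
scene0.png
scene_1360.png
scene_1490.png
scene_1720.png
scene_505.png
scene_640.png
side0.png
side_1360.png
side_1490.png
side_1720.png
side_505.png
side_640.png
w1.png
w2.png
w_500.png
w_655.png
wrist0.png
wrist_505.png
wrist_640.png
```

View pics/end.png

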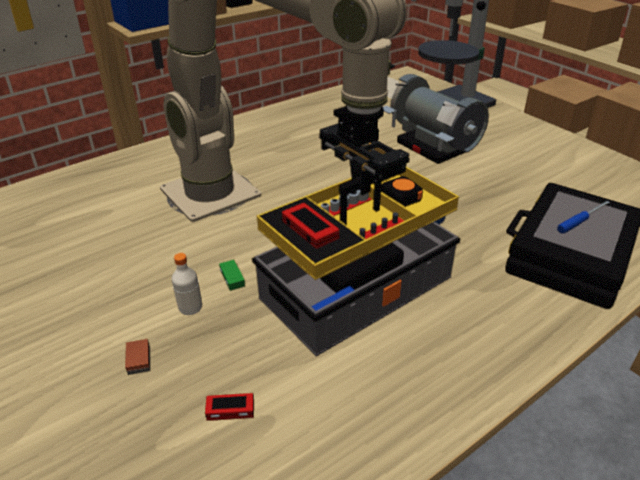

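The tray is level above the crate, with the case at (310,222) and the tape at (405,190) in it. Its underside is about 74 mm above the rim, and the other bench items haven't moved.

```bash
python3 -c "
from rig import ticket
print(ticket.finish_job())"
```

```text
the job is handed in; nothing more can be done
None
```

The red bit case is lid up and fully home in its cut-out, and I'm holding the loaded tray level and still over the crate, its underside about 74 mm above the rim; the job was handed in after about 17 s of robot time.

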